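Unsnap the battery cover of the leak alarm

ROBOT

A 6-joint arm with a two-finger parallel gripper is mounted at the origin on a cart in front of the work surface, level with it; the furniture and walls round the work are solid. World frame = base frame: x ahead of the robot, y to its left, z up, the work surface at z = 0. Lengths are in mm, angles in rad, forces in N, time in s.
With the tool pointing down it reaches from about 350 to 975 mm from the base axis. Payload 7.1 kg.
Tool frame: the origin (TCP) lies midway between the tips of the shut fingers; the grasp point (between the pads) lies 19 mm behind it; z points along the fingers, y is the line along which they close (so a half turn about z gives the same grasp; the last joint's range is limited). The gripper opens to 88 mm and grips with 3 to 60 N. Pads are 20 mm wide; open, the fingers measure 115 mm over their backs; the gripper's body (75 mm by 178 mm) begins 61 mm behind the grasp point.
Start: joints at [-1.285, 0.423, 1.63, -0, 1.089, -0.019], TCP at [187.582, -596.169, 222.675] pointing down, gripper open.
Joint ranges: [-3, 3], [-0.9, 2.11], [0.09, 2.58], [-1.31, 4.45], [0.11, 2.69], [-2.54, 2.54]. Speed limits (rad/s): [2.39, 2.39, 3.01, 3.14, 3.14, 3.14].

INTERFACE

Orientations are given as a rotation vector (axis times angle).
In Python, from workcell import status, eyes, ticket gives the robot as it stands.
- The arm moves only by the shell command python3 -m jog 'ROWS' [OPENING]. ROWS is one flat JSON list of numbers that holds 1 to 5 rows one after another, with no inner brackets; each row has 6 numbers: dx, dy, dz in mm, then a rotation vector rx, ry, rz in rad; each row shifts and turns the commanded pose from where the row before left it, along the tool's axes as they then stand; what a row does not reach is not made up. A row lasts 1/12 s, in which the tool goes at most 41.7 mm and 0.125 rad, less where a joint would pass 70% of its speed; a pose out of reach is approached as far as the arm can. OPENING is the finger opening in mm, set as the command begins (- or left out keeps the last). The fingers move at their own pace and stop on an object; the grip force is fixed at half the most. Time passes only in rows, so rows that do not move let the fingers close. It prints the time, the measured TCP pose, the force, the opening and the grip force at its end. Input that does not fit is refused with a message, and nothing moves.
- status.get_obs(): the state, without advancing time (a new reading comes with each control period).
- eyes.get_image(name): name is "side" or "top" or "wrist"; returns a dict with "img" (400x640x3 uint8, red, green, blue), "range_z" (400x640 float32, mm along the optical axis (not along the pixel's ray), 0 where there is no reading), "fx", "fy", "cx", "cy" (pixels), "R" (3x3) and "t" (3): a world point X has camera coordinates R X + t. Camera axes: x right, y down, z forward; pixel columns grow to the right and rows downward; lengths in mm; the calibration is good to about 2 mm. A picture is of the moment at which its call begins.
- ticket.close_job(): hands the job in; it is judged then, once.
The state is a dict: "t": time; "qpos": joint angles; "qvel": joint speeds; "joint_torque": joint torques, N m; "ee_pos": TCP position; "orientation": TCP orientation; "ft_force": force on the tool from outside, world axes, zero at the start; "moment": the same for the moment, N m; "width": finger opening in mm; "grasp_force": force on a finger pad.
Only numpy, scipy, OpenCV 4.12 (cv2) and the standard library are available. Lean on these libraries where they do the work, as an engineer would, in place of code of your own. Each camera call takes 0.05 s, during which the arm holds its last target. There are 200 camera calls.

TASK

The leak alarm's batteries are due for a change: squeeze the flexible snap tab of its battery cover inward bit by bit, trying a light lift as you go, just far enough to free the hidden hook, lift the cover straight off, set it gently on the middle of the oak board, right way up, and let go. Do not wrench at the cover while it is hooked, never force the tab, and leave the other things where they are.

Things in the scene. Friction and masses are not known exactly. Their poses are not given: they have to be found in the camera images.
- alarm: Leak alarm, a white box 104 (x) x 116 (y) x 44 mm high, fixed to the top. Origin: centre of its underside. The battery cover sits in its flat top over an opening of 44 x 72 mm, with 1 mm of play each way in x. Out of sight under the cover a steel lip holds the tab's hook, and 2 mm past the point where the hook comes free of it the tab runs against a fixed stop inside the alarm.
- cover: Grey battery cover, loose, about 0.16 kg. Origin: centre of its skirt's underside, 31 mm above the alarm's underside while snapped in; z up, x from tab side to plain side. Skirt 13 mm deep (in the opening); above it a block 52 (x) x 84 (y) x 28 mm, roof at z = 41 mm. Plain side: flat face x = +26, z 13 to 41 mm. Pinch along x from above, tab to plain side, 64 mm. Straight up 20 mm clears it.
- tab_face (a point): Middle of the outer face of the snap tab's thumb plate, an upright grey plate 30 mm wide (y) and 25 mm high, at x = -38 mm, z = 29.5 mm in the cover's frame; it stands 12 mm out from the cover's tab side and moves inward (cover's +x) when pressed.
- snap_tab (a joint): Inward travel of the snap tab, m, 0 when free; spring 3 N/mm. The hook lets go somewhere between 1 and 10 mm, different each time and not visible: squeeze a little, try a light lift (still hooked, the cover rises only 1.5 mm), squeeze more. The tab breaks past 11 mm; hook or latch break if the cover with its tab is pulled, pushed or squeezed against the alarm with over 20 N.
- board: Oak board 150 (x) x 270 (y) x 11 mm, lying flat and fixed; the cover goes on it. Origin: centre of its underside; top 11 mm above.
- spool: Thread spool 25 mm across, 40 mm high, standing behind the alarm. Bystander.
- rubber: Eraser 22 x 50 x 12 mm lying behind the alarm. Bystander.
- cup: Dotted mug 78 x 114 x 93 mm behind the alarm. Bystander.
- wood_peg: Wooden clothes peg 15 x 72 x 12 mm lying in front of the alarm to the left. Bystander.
Mind the look-alikes: they are no part of the job. What is shaped like the cover but red is not meant.

How it is judged (in metres and radians):
On the way, in this order (a step that is already met when the one before it is completed fails the run):
1. the tab is pressed inward at least 0.8 mm while the cover is still seated (value of joint snap_tab above 0.0008 m and z of cover in the frame of alarm below 0.036 m), for 0.1 s.
2. the cover is lifted clear of the alarm (z of cover in the frame of alarm above 0.052 m), for 0.1 s.
At the end, for the whole second after the job is handed in: The cover stands on its skirt on the oak board, right way up within 0.1 rad, its origin within 35 mm of the board's centre along the short side and 60 mm along the long side, at rest, its tab sprung back to within 1 mm (x of cover in the frame of board between -0.035 and 0.035 m and y of cover in the frame of board between -0.06 and 0.06 m and z of cover in the frame of board between 0.008 and 0.014 m and angle between cover's own z axis and vertical below 0.1 rad and linear speed of cover below 0.02 m/s and value of joint snap_tab below 0.001 m); the robot touches nothing.
It fails at once if the tab is pressed past 11 mm and breaks (value of joint snap_tab above 0.011 m).
It fails at once if the cover with its tab is pulled, pushed or squeezed against the alarm with more than 20 N (contact force between cover and alarm above 20 N).
It fails at once if the cover is put down on the board with more than 40 N (contact force between cover and board above 40 N).
It fails at once if a bystander is moved by more than 30 mm (distance of any of spool, rubber, cup, wood_peg from where it was at the start of the episode above 0.03 m).
It also fails if it takes over 67 s, if anything falls off the work surface, if the arm or the gripper's body presses on something with over 40 N, if the wrist force passes 120 N, or if a joint passes its speed limit or range.

## Working session

There is one attempt and no reset: what is moved stays moved. The work goes in short steps, Python scripts to look and compute and a shell command to move; the robot and the scene stay as the last step left them, time stands still between calls to the robot, and variables do not carry over. Pictures are saved under pics/ and viewed, at most 10 in all, crops included, and the job is handed in when it is done.

```bash
mkdir -p pics; ls; python3 - <<'E'
from workcell import status, eyes
import cv2,numpy as np
o=status.get_obs();print(o['t'],o['ee_pos'],o['orientation'],o['width'],o['ft_force'])
for n in('top','side'):
    d=eyes.get_image(n);np.savez(n+'0.npz',**d);cv2.imwrite(f'pics/{n}0.png',d['img'][:,:,::-1]);print(n,d['fx'],d['cx'],d['cy'],d['R'],d['t'])
E
```

```text
pics
0.0 [ 187.44844712 -595.64573331  221.90934576] [-3.10367915e+00 -4.76733122e-01  3.23010450e-04] 88.16670054820123 [-0.10131438 -0.04863257  0.13838649]
top 363.1898944176341 323.394223375158 201.39252976952716 [[ 0.00773055 -0.99994069  0.00767196]
 [-0.98745723 -0.00884352 -0.15763885]
 [ 0.15769735 -0.0063571  -0.98746703]] [  21.43166709  588.70452776 1099.74591896]
side 366.3027852620831 320.4117585242393 197.46135253006025 [[ 0.91728781  0.39791473 -0.01571433]
 [ 0.29804415 -0.71216354 -0.63560426]
 [-0.26410747  0.57834848 -0.77185509]] [-544.88804412  -90.56363746 1120.17183341]
```

View pics/top0.png

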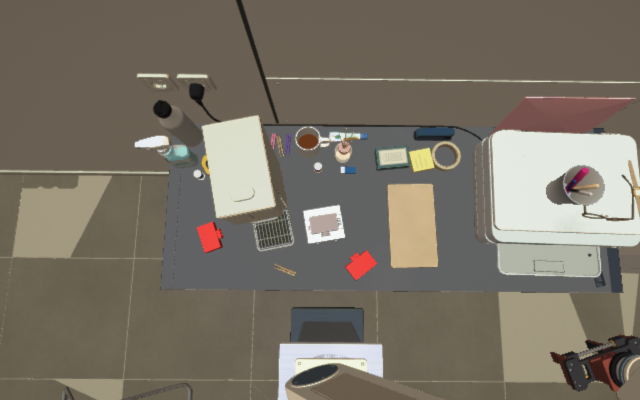

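View pics/side0.png

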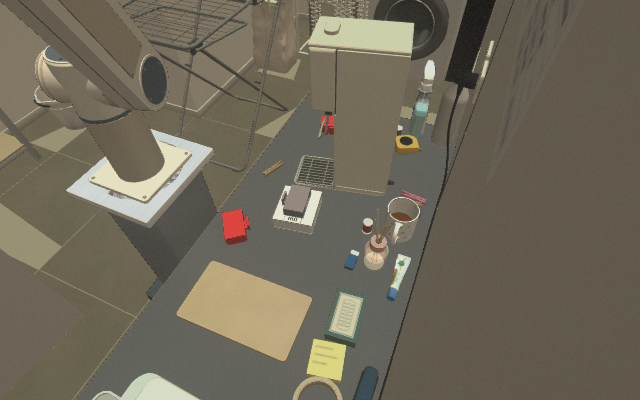

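The top view shows the alarm at about (324,224) with the grey cover on it, its tab apparently on the robot side near (326,233). The board is at (413,226), with red look-alikes at (361,265) and (209,237). In the side view the cover is at (297,200) and the board at (245,308).

```bash
cat > h.py <<'E'
import numpy as np,cv2
def cloud(d):
    v,u=np.mgrid[:400,:640];z=d['range_z']
    c=np.stack([(u-d['cx'])/d['fx']*z,(v-d['cy'])/d['fy']*z,z],-1)
    return (c-d['t'])@d['R']   # R^T(c-t)
def ray(d,p,h):
    r=np.array([(p[0]-d['cx'])/d['fx'],(p[1]-d['cy'])/d['fy'],1.])@d['R'];o=-d['t']@d['R']
    return o+r*(h-o[2])/r[2]
E
python3 - <<'E'
from h import *
for n,(x0,x1,y0,y1) in(('top',(295,350,200,250)),('side',(265,330,175,240))):
    d=dict(np.load(n+'0.npz'));P=cloud(d);Z=P[...,2]
    im=d['img'];box=np.zeros((400,640),bool);box[y0:y1,x0:x1]=1
    hsv=cv2.cvtColor(im,cv2.COLOR_RGB2HSV)
    for nm,m,h in(('roof',box&(Z>64)&(Z<85),72),('tab+',box&(Z>55)&(hsv[...,2]<190),72),('alarmtop',box&(Z>36)&(Z<52),44)):
        if m.sum()<5: print(n,nm,'none');continue
        q=P[m];r=cv2.minAreaRect(q[:,:2].astype(np.float32));print(n,nm,m.sum(),np.median(q,0).round(1),r)
    m=((hsv[...,0]>8)&(hsv[...,0]<25)&(hsv[...,1]>70)&(hsv[...,2]>110)).astype(np.uint8)
    c=[c for c in cv2.findContours(m,0,2)[0] if cv2.contourArea(c)>2000]
    for k in c:
        w=np.array([ray(d,p[0],11)[:2] for p in k],np.float32);print(n,'board',cv2.minAreaRect(w),np.median(P[m>0],0))
    c=im[y0:y1,x0:x1,::-1];cv2.imwrite(f'pics/{n}c.png',cv2.resize(c,None,fx=8,fy=8,interpolation=2)) 
a=cv2.imread('pics/topc.png');b=cv2.imread('pics/sidec.png')
a=cv2.resize(a,(400,400));b=cv2.resize(b,(400,400));cv2.imwrite('pics/crop1.png',np.hstack([a,b]))
E
```

```text
top roof 488 [516.8  24.2  72.7] ((511.7197570800781, 24.379592895507812), (65.45355224609375, 83.763671875), 10.218209266662598)
top tab+ 473 [514.4  24.1  72.7] ((476.6410827636719, 17.7060546875), (130.7273406982422, 81.3748779296875), 9.450584411621094)
top alarmtop 708 [516.7  26.7  44.9] ((517.8604736328125, 24.886882781982422), (104.43701934814453, 115.56226348876953), 10.131034851074219)
top board ((520.8595581054688, -260.24468994140625), (269.8309020996094, 151.05845642089844), 1.4742202758789062) [ 536.39757748 -259.60027251   12.14840738]
side roof 594 [518.5  20.4  73.1] ((512.788330078125, 24.64700698852539), (64.60322570800781, 89.16971588134766), 11.610133171081543)
side tab+ 697 [519.8  15.9  72.9] ((642.1027221679688, -223.1483154296875), (74.9543685913086, 649.2620849609375), 26.95418930053711)
side alarmtop 802 [543.2  -3.8  45.1] ((518.4815673828125, 24.022686004638672), (104.68216705322266, 118.01763916015625), 10.008814811706543)
side board ((521.5758056640625, -261.39178466796875), (271.8001708984375, 150.90196228027344), 1.5019032955169678) [ 537.59688934 -257.26188547   12.47923296]
```

View pics/crop1.png

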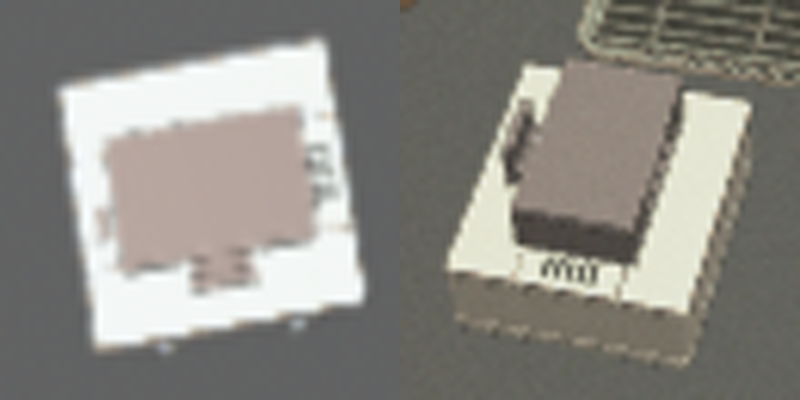

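The crop confirms the tab is on the robot side, with cover yaw about 10°. Both views put the cover origin near (518,25), and the sizes match (64 x 84 mm, roof at z 72). The board is centred at (521,-261) with its long side along world x. I'm moving in now, keeping the radius short to clear the white box on the right.

```bash
python3 -m jog '[33,-25,0,0,0,-0.072,33,-25,0,0,0,-0.072,33,-25,0,0,0,-0.072,33,-25,0,0,0,-0.072,33,-25,0,0,0,-0.072]' 88
python3 -m jog '[36,0,0,0,0,-0.072,36,0,0,0,0,-0.072,36,0,0,0,0,-0.072,36,0,0,0,0,-0.072,36,0,0,0,0,-0.072]'
python3 -m jog '[36,0,0,0,0,-0.072,36,0,0,0,0,-0.072,36,0,0,0,0,-0.072,36,0,0,0,0,-0.072,36,0,0,0,0,-0.072]'
cat >> h.py <<'E'
from scipy.spatial.transform import Rotation as Ro
def togo(x,y,z,yaw):
    from workcell import status
    o=status.get_obs();c=Ro.from_rotvec(o['orientation']);a=np.radians(yaw)
    T=Ro.from_matrix(np.array([[-np.sin(a),np.cos(a),0],[np.cos(a),np.sin(a),0],[0,0,-1]]).T)
    e=np.array(o['ee_pos'])
    print('t',o['t'],'pos',e.round(1),'d_tool(now)',c.inv().apply(np.array([x,y,z])-e).round(1),'d_tool(aligned)',T.inv().apply(np.array([x,y,z])-e).round(1),'rot',(c.inv()*T).as_rotvec().round(4),'ft',np.round(o['ft_force'],1),'w',round(o['width'],2),'g',round(float(np.max(o['grasp_force'])),2))
E
python3 -c "
from h import *
togo(512,24.5,160,10.1)"
```

```text
t: 0.52
ee_pos: [282.1, -411.2, 222.3]
orientation: [-2.968, -1.03, -0.0]
ft_force: [0.4, 0.0, -0.4]
width: 87.9
grasp_force: 0.0
t: 0.93
ee_pos: [406.2, -282.0, 222.6]
orientation: [2.735, 1.545, 0.0]
ft_force: [0.2, 0.2, -0.7]
width: 88.5
grasp_force: 0.0
t: 1.35
ee_pos: [475.8, -116.9, 222.5]
orientation: [-2.415, -2.01, 0.0]
ft_force: [-0.5, 0.7, -0.1]
width: 87.5
grasp_force: 0.0
t 1.35 pos [ 475.8 -116.9  222.5] d_tool(now) [145.6  10.   62.5] d_tool(aligned) [132.8  60.5  62.5] rot [-0.     -0.     -0.3587] ft [-0.5  0.7 -0.1] w 87.48 g 0.0
```

```bash
python3 -m jog '[36,2.5,12,0,0,0,36,2.5,12,0,0,0,36,2.5,12,0,0,0,36,2.5,12,0,0,0,0,0,0,0,0,-0.12]' >/dev/null
python3 -m jog '[0,0,0,0,0,-0.12,0,0,0,0,0,-0.12,0,0,0,0,0,0,0,0,0,0,0,0]' >/dev/null
python3 - <<'E'
from h import *
from workcell import eyes
togo(512,24.5,150,10.1)
d=eyes.get_image('wrist');np.savez('w1.npz',**d);cv2.imwrite('pics/w1.png',d['img'][:,:,::-1])
P=cloud(d);Z=P[...,2]
near=np.hypot(P[...,0]-518,P[...,1]-25)<75
for nm,m in(('roof+tab',near&(Z>64)&(Z<85)),('alarm',near&(Z>38)&(Z<50))):
    if m.sum()>5:print(nm,m.sum(),np.median(P[m],0).round(1),cv2.minAreaRect(P[m][:,:2].astype(np.float32)))
E
```

```text
t 2.1 pos [511.5  21.2 174.5] d_tool(now) [ 3.2  1.1 24.5] d_tool(aligned) [ 3.2  1.1 24.5] rot [-0.0004 -0.0001 -0.0058] ft [-0.2 -0.6  0.6] w 87.37 g 0.0
roof+tab 5841 [515.8  27.5  71.6] ((511.82318115234375, 23.957763671875), (64.77994537353516, 84.02164459228516), 9.722762107849121)
alarm 6664 [518.9  43.4  43.6] ((517.6422729492188, 24.21224594116211), (104.19928741455078, 116.36701965332031), 9.909699440002441)
```

View pics/w1.png

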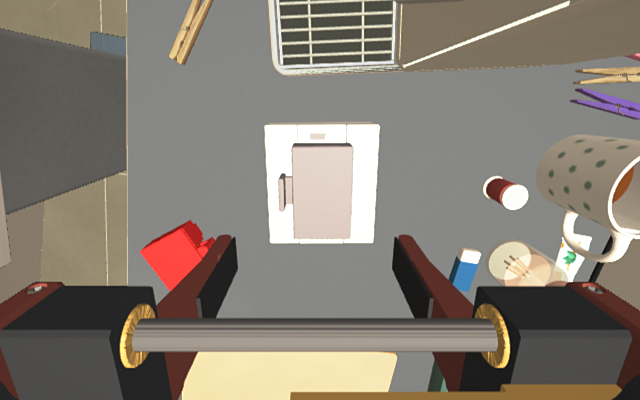

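The wrist view shows the cover squarely between the fingers, tab at (283,192) on the left and plain side at (352,190). All three cameras agree within 1 mm, so I'm descending.

```bash
python3 -m jog '[2.8,0.6,30,0,0,0,0,0,35,0,0,0,0,0,30,0,0,0,0,0,15,0,0,0,0,0,12,0,0,0]'
python3 -m jog '[0,0,2,0,0,0,0,0,0,0,0,0]' 70
python3 -m jog '[0,0,0,0,0,0,0,0,0,0,0,0]' 66
python3 -c "
from h import *
togo(511.8,24,50,9.9)"
```

```text
t: 2.57
ee_pos: [510.7, 23.6, 50.9]
orientation: [-2.023, -2.401, 0.003]
ft_force: [0.8, -0.1, 0.6]
width: 87.4
grasp_force: 0.0
t: 2.73
ee_pos: [511.7, 23.8, 50.4]
orientation: [-2.022, -2.404, 0.001]
ft_force: [0.1, 0.3, -0.5]
width: 78.0
grasp_force: 0.0
t: 2.9
ee_pos: [512.8, 23.9, 51.9]
orientation: [2.02, 2.404, 0.002]
ft_force: [0.0, 0.9, -0.4]
width: 66.8
grasp_force: 0.0
t 2.9 pos [512.8  23.9  51.9] d_tool(now) [ 0.3 -1.   1.9] d_tool(aligned) [ 0.3 -1.   1.9] rot [0.0023 0.0003 0.0006] ft [ 0.   0.9 -0.4] w 66.77 g 0.0
```

```bash
python3 -m jog '[0,0,0,0,0,0,0,0,0,0,0,0,0,0,0,0,0,0]' 64.5
python3 -m jog '[0,0,0,0,0,0,0,0,0,0,0,0,0,0,0,0,0,0]' 63.5
```

```text
t: 3.15
ee_pos: [512.0, 24.0, 51.3]
orientation: [2.02, 2.405, 0.001]
ft_force: [-0.6, -0.5, 0.5]
width: 64.3
grasp_force: 0.4
t: 3.4
ee_pos: [511.7, 24.0, 50.7]
orientation: [-2.02, -2.406, 0.0]
ft_force: [-1.6, -0.1, 1.5]
width: 63.7
grasp_force: 0.8
```

```bash
python3 -m jog '[0,0,0,0,0,0,0,0,0,0,0,0,0,0,0,0,0,0]' 62.6
python3 -m jog '[0,0,-1.5,0,0,0,0,0,-1,0,0,0,0,0,0,0,0,0,0,0,0,0,0,0]'
python3 -m jog '[0,0,1.5,0,0,0,0,0,1,0,0,0,0,0,0,0,0,0]'
```

```text
t: 3.65
ee_pos: [512.1, 24.0, 50.8]
orientation: [2.02, 2.406, 0.001]
ft_force: [0.2, 0.1, 1.6]
width: 62.9
grasp_force: 3.8
t: 3.98
ee_pos: [511.4, 23.9, 52.9]
orientation: [-2.02, -2.406, 0.001]
ft_force: [-0.4, 0.4, -3.7]
width: 62.5
grasp_force: 4.4
t: 4.23
ee_pos: [512.0, 24.0, 50.8]
orientation: [2.02, 2.406, 0.0]
ft_force: [-0.1, -0.4, -1.1]
width: 62.4
grasp_force: 3.8
```

```bash
for i in 1; do python3 -m jog '[0,0,0,0,0,0,0,0,0,0,0,0,0,0,0,0,0,0]' 61.7
python3 -m jog '[0,0,-1.5,0,0,0,0,0,-1,0,0,0,0,0,0,0,0,0,0,0,0,0,0,0]'
python3 -m jog '[0,0,1.5,0,0,0,0,0,1,0,0,0,0,0,0,0,0,0]'; done
```

```text
t: 4.48
ee_pos: [512.0, 24.0, 50.8]
orientation: [2.02, 2.406, 0.001]
ft_force: [0.3, 0.7, 0.1]
width: 62.1
grasp_force: 6.4
t: 4.82
ee_pos: [511.3, 23.9, 52.8]
orientation: [-2.02, -2.406, 0.001]
ft_force: [0.2, 0.3, -7.5]
width: 61.9
grasp_force: 8.7
t: 5.07
ee_pos: [511.9, 24.0, 50.9]
orientation: [2.02, 2.406, 0.0]
ft_force: [0.3, -0.3, -0.3]
width: 61.9
grasp_force: 6.1
```

Still hooked: the lift pulls back with 7.5 N. I'll squeeze further and keep the lift small.

```bash
python3 -m jog '[0,0,0,0,0,0,0,0,0,0,0,0,0,0,0,0,0,0]' 60.8
python3 -m jog '[0,0,-1.2,0,0,0,0,0,-1,0,0,0,0,0,0,0,0,0,0,0,0,0,0,0]'
python3 -m jog '[0,0,1.2,0,0,0,0,0,1,0,0,0,0,0,0,0,0,0]'
```

```text
t: 5.32
ee_pos: [512.3, 24.0, 50.9]
orientation: [2.02, 2.405, 0.001]
ft_force: [0.8, 0.5, 0.8]
width: 60.8
grasp_force: 9.1
t: 5.65
ee_pos: [511.8, 24.0, 52.7]
orientation: [2.02, 2.406, 0.0]
ft_force: [2.0, -0.1, -6.4]
width: 61.1
grasp_force: 10.2
t: 5.9
ee_pos: [511.9, 23.9, 50.9]
orientation: [2.02, 2.406, 0.0]
ft_force: [0.4, 0.4, 0.8]
width: 60.7
grasp_force: 8.9
```

```bash
python3 -m jog '[0,0,0,0,0,0,0,0,0,0,0,0,0,0,0,0,0,0]' 60
python3 -m jog '[0,0,-1.2,0,0,0,0,0,-1,0,0,0,0,0,0,0,0,0,0,0,0,0,0,0]'
python3 -m jog '[0,0,1.2,0,0,0,0,0,1,0,0,0,0,0,0,0,0,0]'
```

```text
t: 6.15
ee_pos: [512.2, 24.0, 50.9]
orientation: [2.02, 2.406, 0.001]
ft_force: [1.9, 0.5, 0.9]
width: 60.5
grasp_force: 11.7
t: 6.48
ee_pos: [512.0, 24.0, 52.7]
orientation: [2.02, 2.406, 0.001]
ft_force: [4.6, 0.4, -7.8]
width: 60.2
grasp_force: 13.0
t: 6.73
ee_pos: [512.2, 24.0, 51.1]
orientation: [2.02, 2.406, 0.001]
ft_force: [2.9, 1.1, 1.1]
width: 60.0
grasp_force: 12.4
```

The side force is growing because the plain finger is pushing the cover across its 1 mm of play. I'll shift the tool in +y to follow the squeeze.

```bash
python3 -m jog '[0,1.2,0,0,0,0,0,0,0,0,0,0,0,0,0,0,0,0]'
python3 -m jog '[0,0.4,0,0,0,0,0,0,0,0,0,0,0,0,0,0,0,0]' 59.2
python3 -m jog '[0,0,-1.2,0,0,0,0,0,-1,0,0,0,0,0,0,0,0,0,0,0,0,0,0,0]'
python3 -m jog '[0,0,1.2,0,0,0,0,0,1,0,0,0,0,0,0,0,0,0]'
```

```text
t: 6.98
ee_pos: [512.3, 24.0, 50.9]
orientation: [-2.019, -2.405, 0.002]
ft_force: [-0.4, -1.3, 5.4]
width: 60.3
grasp_force: 11.0
t: 7.23
ee_pos: [512.6, 24.1, 50.9]
orientation: [-2.019, -2.405, 0.002]
ft_force: [-0.2, -1.2, 5.7]
width: 59.6
grasp_force: 13.1
t: 7.57
ee_pos: [512.6, 24.2, 52.5]
orientation: [-2.019, -2.405, 0.002]
ft_force: [-0.4, -0.7, -3.6]
width: 59.3
grasp_force: 13.3
t: 7.82
ee_pos: [512.9, 24.2, 50.8]
orientation: [-2.019, -2.406, 0.001]
ft_force: [-0.5, -0.2, 2.8]
width: 59.3
grasp_force: 12.5
```

```bash
python3 -m jog '[0,0,-1.2,0,0,0,0,0,-1,0,0,0,0,0,-0.5,0,0,0,0,0,0,0,0,0,0,0,0,0,0,0]'
python3 -m jog '[0,0,1.2,0,0,0,0,0,1,0,0,0,0,0,0,0,0,0]'
python3 -m jog '[0,0.4,0,0,0,0,0,0,0,0,0,0,0,0,0,0,0,0]' 58.4
python3 -m jog '[0,0,-1.2,0,0,0,0,0,-1,0,0,0,0,0,0,0,0,0,0,0,0,0,0,0]'
```

```text
t: 8.23
ee_pos: [513.0, 24.3, 52.7]
orientation: [-2.02, -2.406, 0.001]
ft_force: [2.5, 0.7, -14.6]
width: 59.3
grasp_force: 11.9
t: 8.48
ee_pos: [513.5, 24.2, 51.5]
orientation: [2.02, 2.406, 0.0]
ft_force: [-0.5, 0.2, -1.9]
width: 59.4
grasp_force: 13.0
t: 8.73
ee_pos: [514.0, 24.3, 51.5]
orientation: [2.02, 2.406, 0.001]
ft_force: [1.0, -0.3, -2.1]
width: 58.5
grasp_force: 15.1
t: 9.07
ee_pos: [513.6, 24.3, 52.9]
orientation: [-2.02, -2.406, 0.0]
ft_force: [2.4, 0.1, -13.0]
width: 58.7
grasp_force: 14.1
```

Hooked (−13 N), so I'll keep the lift no bigger than this.

```bash
python3 -m jog '[0,0,1.2,0,0,0,0,0,1,0,0,0,0,0,0,0,0,0]'
python3 -m jog '[0,0.4,0,0,0,0,0,0,0,0,0,0,0,0,0,0,0,0]' 57.6
python3 -m jog '[0,0,-1.2,0,0,0,0,0,-0.8,0,0,0,0,0,0,0,0,0,0,0,0,0,0,0]'
```

```text
t: 9.32
ee_pos: [513.8, 24.3, 51.4]
orientation: [2.02, 2.406, 0.0]
ft_force: [-0.3, 0.7, -1.2]
width: 58.7
grasp_force: 15.2
t: 9.57
ee_pos: [514.3, 24.4, 51.4]
orientation: [2.02, 2.406, 0.0]
ft_force: [-0.3, -1.4, -0.5]
width: 58.0
grasp_force: 17.3
t: 9.9
ee_pos: [514.0, 24.4, 52.9]
orientation: [-2.02, -2.406, 0.0]
ft_force: [1.5, 0.5, -7.6]
width: 58.2
grasp_force: 16.7
```

```bash
python3 -m jog '[0,0,1.2,0,0,0,0,0,0.8,0,0,0,0,0,0,0,0,0]'
python3 -m jog '[0,0.4,0,0,0,0,0,0,0,0,0,0,0,0,0,0,0,0]' 56.9
python3 -m jog '[0,0,-1.2,0,0,0,0,0,-0.8,0,0,0,0,0,0,0,0,0,0,0,0,0,0,0]'
```

```text
t: 10.15
ee_pos: [514.2, 24.4, 51.3]
orientation: [2.02, 2.406, 0.0]
ft_force: [0.4, -0.2, -0.8]
width: 58.1
grasp_force: 17.3
t: 10.4
ee_pos: [514.6, 24.5, 51.3]
orientation: [2.02, 2.406, 0.0]
ft_force: [-1.2, -0.3, -1.8]
width: 57.3
grasp_force: 19.2
t: 10.73
ee_pos: [514.6, 24.4, 53.3]
orientation: [2.02, 2.406, 0.0]
ft_force: [-0.1, -0.0, -1.6]
width: 57.3
grasp_force: 19.2
```

The pull is now just the cover's weight (−1.6 N) and the tool rose the full 2 mm, so the hook looks free. I'll check with another small lift.

```bash
python3 -m jog '[0,0,-0.6,0,0,0,0,0,-0.6,0,0,0,0,0,0,0,0,0]'
```

```text
t: 10.98
ee_pos: [514.6, 24.4, 54.5]
orientation: [2.02, 2.406, 0.0]
ft_force: [-0.2, 1.6, -1.8]
width: 57.3
grasp_force: 19.2
```

Free. Lifting straight up.

```bash
python3 -m jog '[0,0,-2,0,0,0,0,0,-3,0,0,0,0,0,-4,0,0,0,0,0,-6,0,0,0,0,0,-8,0,0,0]'
python3 -m jog '[0,0,-15,0,0,0,0,0,-20,0,0,0,0,0,-20,0,0,0,0,0,0,0,0,0,0,0,0,0,0,0]'
python3 - <<'E'
from h import *
from workcell import eyes
togo(515.5,-261,105,9.9)
d=eyes.get_image('side');cv2.imwrite('pics/s2.png',cv2.resize(d['img'][120:360,170:410,::-1],(600,600)))
d=eyes.get_image('top');P=cloud(d);Z=P[...,2]
m=(np.hypot(P[...,0]-518,P[...,1]-25)<75)&(Z>36)&(Z<52);print(cv2.minAreaRect(P[m][:,:2].astype(np.float32)))
E
```

```text
t: 11.4
ee_pos: [514.2, 24.4, 77.8]
orientation: [-2.02, -2.406, 0.001]
ft_force: [0.1, -0.5, -0.5]
width: 57.5
grasp_force: 19.2
t: 11.82
ee_pos: [515.4, 24.5, 133.7]
orientation: [2.019, 2.404, 0.003]
ft_force: [-0.2, -0.3, -1.1]
width: 57.3
grasp_force: 19.2
t 11.8167 pos [515.4  24.5 133.7] d_tool(now) [-281.2  -49.4   28.7] d_tool(aligned) [-281.2  -49.    28.7] rot [0.0031 0.0005 0.0012] ft [-0.2 -0.3 -1.1] w 57.32 g 19.21
((495.252197265625, 20.650745391845703), (119.24160766601562, 21.973312377929688), 88.98823547363281)
```

View pics/s2.png

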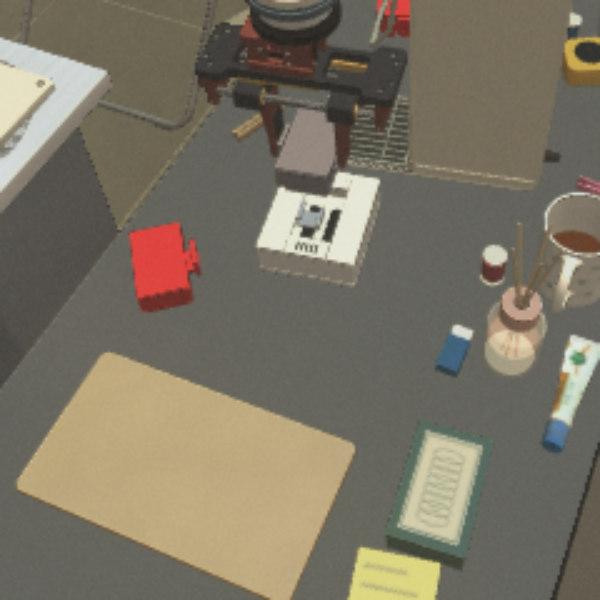

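The side view shows the cover hanging in the fingers at (310,150) above the open alarm at (320,225), with bystanders undisturbed. Carrying it to the board.

```bash
python3 -m jog '[-10,-1.6,0,0,0,0,-20,-3.3,0,0,0,0,-30,-4.9,0,0,0,0,-35,-5.8,0,0,0,0,-35,-5.8,0,0,0,0]'
python3 -m jog '[-35,-5.8,0,0,0,0,-35,-5.8,0,0,0,0,-35,-5.8,0,0,0,0,-27,-4.4,0,0,0,0,-15,-2.5,0,0,0,0]'
python3 -m jog '[-5,-0.7,15,0,0,0,0,0,25,0,0,0,0,0,25,0,0,0,0,0,15,0,0,0,0,0,5,0,0,0]'
python3 -m jog '[0,0,5,0,0,0,0,0,3,0,0,0,0,0,0,0,0,0,0,0,0,0,0,0]'
python3 - <<'E'
from h import *
from workcell import eyes
togo(518.4,-261.4,31.3,9.9)
d=eyes.get_image('side');cv2.imwrite('pics/s3.png',cv2.resize(d['img'][220:380,150:340,::-1],(760,600)))
E
```

```text
t: 12.33
ee_pos: [515.0, -108.8, 131.2]
orientation: [-2.017, -2.406, 0.002]
ft_force: [0.7, 0.6, -2.1]
width: 57.4
grasp_force: 19.2
t: 12.75
ee_pos: [516.5, -259.7, 131.2]
orientation: [-2.022, -2.403, 0.001]
ft_force: [-0.5, 0.6, -2.4]
width: 57.5
grasp_force: 19.2
t: 13.17
ee_pos: [515.2, -260.1, 44.0]
orientation: [-2.016, -2.402, 0.002]
ft_force: [-0.3, 0.5, -1.5]
width: 57.1
grasp_force: 19.2
t: 13.5
ee_pos: [518.1, -261.5, 40.1]
orientation: [2.019, 2.405, 0.0]
ft_force: [0.8, -0.2, -1.2]
width: 57.4
grasp_force: 19.2
t 13.5 pos [ 518.1 -261.5   40.1] d_tool(now) [0.  0.3 8.8] d_tool(aligned) [0.  0.3 8.8] rot [0.0009 0.0007 0.0015] ft [ 0.8 -0.2 -1.2] w 57.44 g 19.21
```

View pics/s3.png

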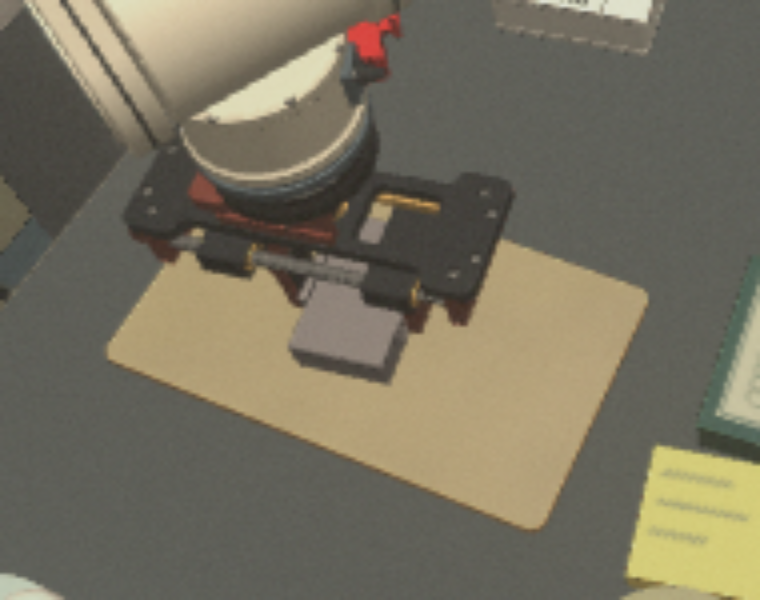

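The cover hangs level just above the board's middle at (350,335) in the crop. Lowering gently until contact.

```bash
python3 -m jog '[0,0,2.5,0,0,0,0,0,2,0,0,0,0,0,1.5,0,0,0,0,0,0,0,0,0,0,0,0,0,0,0]'
python3 -m jog '[0,0,0.8,0,0,0,0,0,0.8,0,0,0,0,0,0,0,0,0]'
```

```text
t: 13.97
ee_pos: [517.6, -261.3, 33.3]
orientation: [-2.02, -2.406, 0.0]
ft_force: [0.5, -0.3, -0.5]
width: 57.3
grasp_force: 19.2
t: 14.22
ee_pos: [517.6, -261.3, 31.6]
orientation: [-2.02, -2.406, 0.0]
ft_force: [-0.4, 0.1, -1.7]
width: 57.3
grasp_force: 19.2
```

```bash
python3 -m jog '[0,0,0.7,0,0,0,0,0,0,0,0,0,0,0,0,0,0,0]'
python3 -m jog '[0,0,0.5,0,0,0,0,0,0,0,0,0,0,0,0,0,0,0]'
```

```text
t: 14.47
ee_pos: [517.7, -261.4, 31.2]
orientation: [2.02, 2.406, 0.0]
ft_force: [-0.2, -0.0, -0.3]
width: 57.5
grasp_force: 19.2
t: 14.72
ee_pos: [517.7, -261.4, 31.1]
orientation: [2.02, 2.406, 0.0]
ft_force: [-0.8, 0.8, 4.5]
width: 57.8
grasp_force: 18.9
```

It's touching, at 4.5 N. Releasing in steps.

```bash
python3 -m jog '[0,0,0,0,0,0,0,0,0,0,0,0]' 60
python3 -m jog '[0,0,0,0,0,0,0,0,0,0,0,0]' 64
python3 -m jog '[0,0,0,0,0,0,0,0,0,0,0,0,0,0,0,0,0,0,0,0,0,0,0,0]' 88
python3 -m jog '[0,0,0,0,0,0,0,0,-5,0,0,0,0,0,-15,0,0,0,0,0,-30,0,0,0,0,0,-35,0,0,0]'
python3 -m jog '[0,0,-35,0,0,0,0,0,-25,0,0,0,0,0,0,0,0,0,0,0,0,0,0,0]'
python3 - <<'E'
from h import *
from workcell import eyes
togo(518.4,-261.4,175,9.9)
d=eyes.get_image('wrist');P=cloud(d);Z=P[...,2];cv2.imwrite('pics/w4.png',d['img'][:,:,::-1])
m=(np.hypot(P[...,0]-520,P[...,1]+261)<80)&(Z>44)&(Z<65);print(m.sum(),np.median(P[m],0).round(1),cv2.minAreaRect(P[m][:,:2].astype(np.float32)),np.percentile(Z[m],[5,95]))
E
```

```text
t: 14.88
ee_pos: [516.9, -261.5, 30.9]
orientation: [-2.019, -2.406, 0.001]
ft_force: [-4.7, -1.3, 7.7]
width: 59.9
grasp_force: 9.3
t: 15.05
ee_pos: [517.3, -261.4, 30.7]
orientation: [-2.02, -2.406, 0.0]
ft_force: [-1.6, -0.0, 1.5]
width: 63.8
grasp_force: 0.9
t: 15.38
ee_pos: [517.9, -261.3, 30.6]
orientation: [2.02, 2.406, 0.0]
ft_force: [-0.1, -0.5, -0.7]
width: 86.0
grasp_force: 0.0
t: 15.8
ee_pos: [516.3, -260.6, 115.1]
orientation: [-2.017, -2.403, 0.001]
ft_force: [1.2, -0.5, -0.7]
width: 87.8
grasp_force: 0.0
t: 16.13
ee_pos: [518.6, -261.8, 177.5]
orientation: [2.018, 2.403, 0.001]
ft_force: [-0.1, -0.0, -0.4]
width: 87.9
grasp_force: 0.0
t 16.1333 pos [ 518.6 -261.8  177.5] d_tool(now) [ 0.4 -0.1  2.5] d_tool(aligned) [ 0.4 -0.1  2.5] rot [0.0031 0.0024 0.0013] ft [-0.1 -0.  -0.4] w 87.89 g 0.0
5060 [ 521.3 -258.1   51.6] ((517.16357421875, -261.4857482910156), (64.84856414794922, 84.39916229248047), 9.935140609741211) [50.27308002 52.74295966]
```

View pics/w4.png

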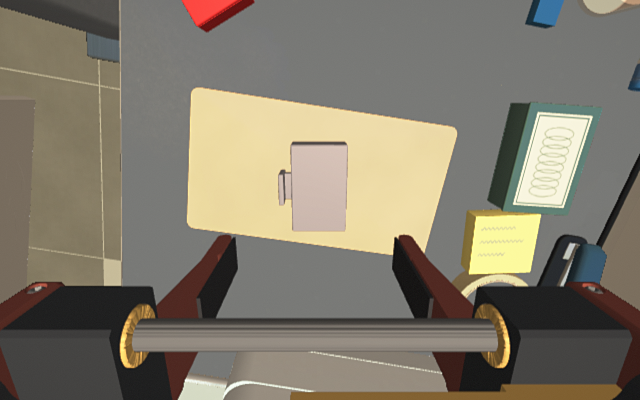

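The cover stands flat in the middle of the board at (320,187) with its roof at z 52. It measures 64 mm across, so the tab has sprung back, and the gripper is clear. Handing in.

```bash
python3 -c "
from workcell import ticket
print(ticket.close_job())"
```

```text
the job is handed in; nothing more can be done
None
```

I freed the battery cover by squeezing the tab bit by bit to roughly 6–7 mm, lifted it straight off, set it upright near the middle of the oak board with the tab sprung back, and handed the job in at about 16 s; no verdict came back.

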